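# Lock the hand centrifuge's crank with its pin

### The job

Lock the crank of the hand centrifuge. First lift the white crucible off the lock bracket and stand it upright in the middle of the blue tile; then swing the crank round until its arm rests against the brass stop post and its eye lies over the bracket's hole; then take the red-handled lock pin from the wooden stand and push it down through eye and bracket until its collar lies flush on the eye, and let go. Do not knock or shift the cork borers, test tubes, bottle, beaker or dish.

Things in the scene. Friction and masses are not known exactly. Their poses are not given: they have to be found in the camera images.
- centrifuge: green hand centrifuge, fixed, about 260 x 330 mm, 165 mm high. Origin on the work surface below the vertical crank axis; z up. A dark lock bracket (60 x 60 x 12 mm, top at z = 100 mm) sticks out along its -y. A brass stop post (8 mm thick, top at z = 118 mm) stands at (13, -50) mm. The brass rotor (up to z = 132 mm, radius 68 mm) is centred at (100, 110) mm.
- bracket_hole (a point): centre of the 13 mm through hole in the lock bracket, at the bracket's top face (z = 100 mm; 12 mm thick, free space below). Lies 120 mm from the crank axis along the centrifuge's -y; axes as the centrifuge's.
- crank (a joint): crank angle about its vertical axis, rad: 0 = arm on its stop, eye exactly over the bracket hole; grows clockwise from above, so turn anticlockwise to close. At q the arm points along (-sin q, -cos q) in the centrifuge's frame. Stiff (0.15 N m, 2 N at the grip), stays where left. The arm (18 mm wide, 10 mm thick) passes 4 mm above the bracket and sweeps off what stands there.
- crank_grip (a point): middle of the crank's upright dark iron grip: a freely revolving round sleeve 22 mm thick and 50 mm tall, standing on the arm 72 mm from the crank axis; this point is 30 mm above the arm's top (144 mm above the work surface), 20 mm below the grip's upper end.
- crank_eye (a point): centre of the 13 mm through hole in the bright square eye (34 x 34 x 10 mm) at the crank arm's end, at its top face (114 mm above the work surface), 120 mm from the crank axis.
- pin: lock pin standing in the wooden stand: steel shaft 10 mm thick and 45 mm long, tapering to 4 mm over its lowest 12 mm, then a steel collar 24 mm wide and 4 mm thick, then a red round handle 18 mm thick and 41 mm long; 90 mm in all, about 70 g. Origin at the lower tip, z up along the pin.
- pin_collar (a point): centre of the underside of the pin's collar, 45 mm above the tip. The collar rests on the stand's top at the start and must lie on the crank eye at the end.
- crucible: white porcelain crucible, open, 36 mm tall, 26 mm wide at the foot, 36 mm at 10 mm height and 40 mm at the rim, about 60 g, standing on the lock bracket at the start. Origin at the centre of its underside, z up.
- tile: blue ceramic tile, fixed, 110 x 110 x 10 mm, flat on the work surface; clear on top. Origin at the centre of its underside (its top is 10 mm higher).
- stand: wooden stand, fixed, 60 x 210 x 60 mm, its four 13 mm holes in a row along its own y (at y = -69, -23, 23, 69 mm), holding the lock pin and three cork borers in any order. Origin at the centre of its underside.
- borer1: brass cork borer with knurled grip, loose in the stand; same shape and sizes as the lock pin (grip 18 mm thick, brass instead of red). Origin at its lower tip. Leave alone.
- borer2: brass cork borer with knurled grip, loose in the stand; same shape and sizes as the lock pin (grip 18 mm thick, brass instead of red). Origin at its lower tip. Leave alone.
- borer3: brass cork borer with knurled grip, loose in the stand; same shape and sizes as the lock pin (grip 18 mm thick, brass instead of red). Origin at its lower tip. Leave alone.
- tube1: frosted glass test tube, 18 mm wide, 107 mm long, top 115 mm above the work surface, upright in the white rack (50 x 190 x 50 mm). Origin at its lower end. Leave alone.
- tube2: frosted glass test tube, 18 mm wide, 107 mm long, top 115 mm above the work surface, upright in the white rack (50 x 190 x 50 mm). Origin at its lower end. Leave alone.
- tube3: frosted glass test tube, 18 mm wide, 107 mm long, top 115 mm above the work surface, upright in the white rack (50 x 190 x 50 mm). Origin at its lower end. Leave alone.
- tube4: frosted glass test tube, 18 mm wide, 107 mm long, top 115 mm above the work surface, upright in the white rack (50 x 190 x 50 mm). Origin at its lower end. Leave alone.
- bottle: amber reagent bottle with black cap, 50 mm wide, 150 mm tall, standing in front of the centrifuge. Origin at the centre of its underside. Leave alone.
- beaker: clear glass beaker, 68 mm wide, 85 mm tall. Origin at the centre of its underside. Leave alone.
- dish: white porcelain evaporating dish, 84 mm wide, 32 mm tall. Origin at the centre of its underside. Leave alone.
Mind the look-alikes: they are no part of the job. Leave any turquoise look-alike of the tile alone.

How it is judged:
On the way, in this order (a step that is already met when the one before it is completed fails the run):
1. the crucible stands upright on the blue tile, let go (horizontal distance between crucible and tile below 0.03 m and height (world z) of crucible below 0.014 m and angle between crucible's own z axis and vertical below 0.1 rad and contact force between the fingers and crucible below 0.05 N and linear speed of crucible below 0.02 m/s), for 0.2 s.
2. the crank rests at its stop, its eye over the bracket's hole (value of joint crank below 0.03 rad), for 0.2 s.
3. the lock pin is through eye and bracket, its collar on the eye (value of joint crank below 0.03 rad and horizontal distance between pin_collar and bracket_hole below 0.004 m and z of pin_collar in the frame of bracket_hole between 0.01 and 0.018 m and angle between pin's own z axis and vertical below 0.08 rad), for 0.2 s.
At the end, for the whole second after the job is handed in: The crucible stands upright on the blue tile, its centre within 30 mm of the tile's; the crank is within 0.03 rad of its stop; the lock pin stands upright through eye and bracket, on the hole's axis within 4 mm, its collar lying on the eye (within 4 mm); both released and at rest (all of step 3 and horizontal distance between crucible and tile below 0.03 m and height (world z) of crucible below 0.014 m and angle between crucible's own z axis and vertical below 0.1 rad and linear speed of each of pin, crucible below 0.02 m/s); the robot touches nothing.
It fails at once if the crucible is tipped over (angle between crucible's own z axis and vertical above 0.6 rad).
It fails at once if a bystander is shifted by more than 25 mm or tipped (distance of any of borer1, borer2, borer3, tube1, tube2, tube3, tube4, bottle, beaker, dish from where it was at the start of the episode above 0.025 m or angle between any of borer1, borer2, borer3, tube1, tube2, tube3, tube4, bottle, beaker, dish's own z axis and vertical above 0.5 rad).
It also fails if it takes over 72 s, if anything falls off the work surface, if the arm or the gripper's body presses on something with over 40 N, if the wrist force passes 120 N, or if a joint passes its speed limit or range.

### The arm

A 6-joint arm with a two-finger parallel gripper is mounted at the origin on the work surface. World frame = base frame: x ahead of the robot, y to its left, z up, the work surface at z = 0. Lengths are in m, angles in rad, forces in N, time in s.
With the tool pointing down it reaches from about 0.275 to 0.975 m from the base axis. Payload 8.4 kg.
Tool frame: the origin (TCP) lies at the very end of the fingers, on their centre line; the grasp point (between the pads) lies 19 mm behind it; z points along the fingers, y is the line along which they close (so a half turn about z gives the same grasp; the last joint's range is limited). The gripper opens to 92 mm and grips with 3 to 60 N. Pads are 20 mm wide; open, the fingers measure 128 mm over their backs; the gripper's body (75 mm by 189 mm) begins 69 mm behind the grasp point.
Start: joints at [1.207, 0.353, 1.633, -0, 1.155, -0.002], TCP at [0.221, 0.585, 0.215] pointing down, gripper open.
Joint ranges: [-2.63, 2.63], [-0.92, 2.1], [0.06, 2.66], [-1.3, 4.44], [0, 2.69], [-3.02, 3.02]. Speed limits (rad/s): [2.22, 2.22, 2.79, 3.14, 3.14, 3.14].

### API

Orientations are given as a rotation vector (axis times angle).
In Python, from station import get_state, capture, camera_params, sign_off, cut_out gives the robot as it stands.
- The arm moves only by the tool play_rows, never from a script. Its argument "plan" is text: rows parted by semicolons, each of 7 numbers parted by spaces: the shift along the tool's x, y, z in units of 0.4 m (1.0 is 0.4 m), then the turn, a rotation vector about the tool's x, y, z in units of 30 degrees (1.0 is 30 degrees), then the opening, from 0 (shut) to 1 (fully open). A call has 1 to 10 rows; each row is the pose to reach, as a shift and turn from the pose commanded when the call began, along the tool's axes at that moment; what a row does not reach only later rows make up. A row lasts 1/8 s, in which the tool goes at most 62.5 mm and 10.7 degrees, less where a joint would pass 70% of its speed; a pose out of reach is approached as far as the arm can. A call with a number of a shift or a turn outside -1 to 1 is refused whole. A call with a gripper value outside its range is refused whole. The fingers move at their own pace and stop on an object; the grip force is fixed at half the most. Time passes only in rows, so rows that repeat a pose let the fingers close. It gives the time, the measured TCP pose, the force, the opening and the grip force at its end, in the units of the state.
- get_state(): the state, without advancing time (a new reading comes with each control period).
- capture(name): name is "scene" or "top" or "wrist"; returns the picture (480x640x3 uint8, blue, green, red); there is no depth.
- camera_params(name): a dict with "fx", "fy", "cx", "cy" (pixels), "rvec" (rotation vector, rad) and "tvec" (3), from world to camera coordinates, as OpenCV has them. Camera axes: x right, y down, z forward; pixel columns grow to the right and rows downward; lengths in m; the calibration is good to about 2 mm. A picture is of the moment at which its call begins: read the wrist's pose just before it. camera_params takes no time and is no camera call; for the wrist camera it gives the pose at the moment of the call.
- sign_off(): hands the job in; it is judged then, once.
Trained networks look in the newest picture that a camera, given by its name, has taken for a name from the list of things; names that differ only in an ending like _2 or _b are one class to them, and where a whole thing is asked for, a point or a joint stands for the part that bears it (a point fixed in the world has none). Each returns a list of dicts, best first, with "conf" (0 to 1); they miss things now and then, are a little off and sometimes report something else, mostly with a low value. They report only what shows in the picture. A call takes as long as a camera call. They do not tell look-alikes from the thing itself.
- cut_out(label, camera): "mask" (480x640 bool, what is visible of it) and "box" ([left, top, right, bottom] in pixels, round what is visible of it).
The state is a dict: "time": time; "joint_positions": joint angles; "joint_velocities": joint speeds; "effort": joint torques, N m; "tool_pos": TCP position; "tcp_rot": TCP orientation; "wrist_force": force on the tool from outside, world axes, zero at the start; "moment": the same for the moment, N m; "finger_gap": finger opening in m; "grasp_force": force on a finger pad.
Only numpy, scipy, OpenCV 4.12 (cv2) and the standard library are available. Lean on these libraries where they do the work, as an engineer would, in place of code of your own. Each camera call takes 0.05 s, during which the arm holds its last target. There are 200 camera calls.

## Working session

There is one attempt and no reset: what is moved stays moved. The work goes in short steps, Python scripts to look and compute and a tool call to move; the robot and the scene stay as the last step left them, time stands still between calls to the robot, and variables do not carry over. Pictures are saved under pics/ and viewed, at most 10 in all, crops included, and the job is handed in when it is done.

Besides the shell and the picture viewer there is one more tool, called after "Request:" by a JSON object that holds its "op" and its "data". play_rows: Moves the arm, as the interface text tells. Shifts and turns lie within -1 to 1; 1 stands for 0.4 m of shift or 30 degrees of turn. Its arguments: {"type":"object","properties":{"plan":{"type":"string"}},"required":["plan"]}

```bash
mkdir -p pics; ls; python3 - <<'E'
from station import *
import cv2
s=get_state();print(s)
for n in("scene","top"):
    cv2.imwrite(f"pics/{n}0.png",capture(n));print(n,camera_params(n))
E
```

```text
pics
{'time': 0.0, 'joint_positions': array([ 1.20659558e+00,  3.53647655e-01,  1.63413376e+00,  1.30378199e-06,
        1.15519619e+00, -2.39136482e-03]), 'joint_velocities': array([-1.09657689e-03, -1.10631481e-03, -1.15176828e-04, -9.79754180e-04,
       -6.16522614e-05, -2.17813442e-03]), 'effort': array([-3.56365617e-04, -5.93848658e+01, -3.34214544e+01,  6.95977081e-02,
        2.35021615e-02, -1.68100773e-04]), 'tool_pos': array([0.22104666, 0.58407314, 0.21386416]), 'tcp_rot': array([-5.65189074e-01, -3.09007568e+00,  2.13852320e-03]), 'wrist_force': array([-0.86149676, -0.5019192 ,  1.12632797]), 'moment': array([0.019029  , 0.02020391, 0.01714667]), 'grasp_force': 0.0, 'finger_gap': 0.09204104602673378}
scene {'fx': 529.0800994109841, 'fy': 529.0800994109841, 'cx': 312.03012812313375, 'cy': 242.99608182811448, 'rvec': array([ 2.12479432,  1.37148057, -0.50511353]), 'tvec': array([-0.18453065, -0.30543918,  1.67193602])}
top {'fx': 544.2865810534706, 'fy': 544.2865810534706, 'cx': 317.90232202448186, 'cy': 234.42666766881771, 'rvec': array([ 2.18797424, -2.12390814,  0.14856151]), 'tvec': array([-0.02787294,  0.52862423,  1.37953175])}
```

View pics/scene0.png

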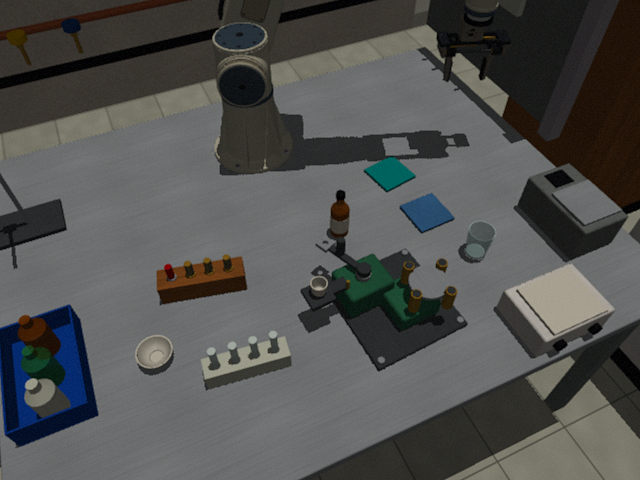

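View pics/top0.png

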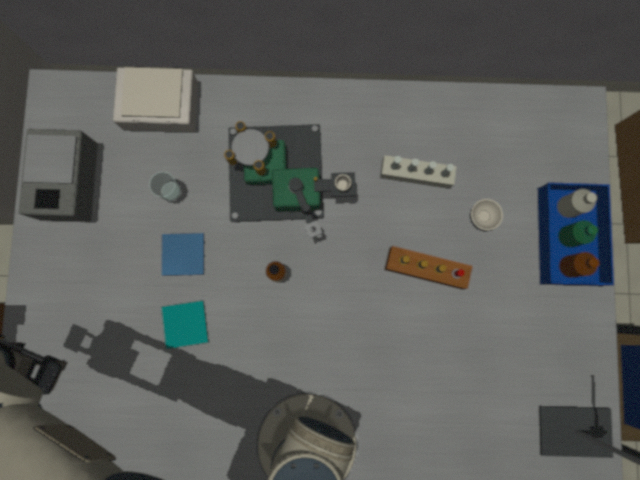

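The scene picture shows the red pin at (169,271) in the stand, the crucible at (318,286), the crank grip near (340,245), the blue tile at (427,212) and the turquoise decoy at (390,173). In the top picture the crucible is at (343,183), the crank axis at (297,184), the eye at (316,231), the pin at (460,272) and the tile at (183,254).

```bash
cat > h.py <<'E'
from station import *
import numpy as np, cv2
from scipy.spatial.transform import Rotation as R
def cam(n):
    p=camera_params(n);K=np.array([[p['fx'],0,p['cx']],[0,p['fy'],p['cy']],[0,0,1]])
    return K,cv2.Rodrigues(np.array(p['rvec']))[0],np.array(p['tvec'])
def onz(C,uv,z):
    K,Rm,t=C;d=Rm.T@np.linalg.inv(K)@[uv[0],uv[1],1];o=-Rm.T@t
    return o+d*(z-o[2])/d[2]
def proj(C,X):
    K,Rm,t=C;x=K@(Rm@np.array(X)+t);return x[:2]/x[2]
def tri(Cs,uvs):
    A=np.zeros((3,3));b=np.zeros(3)
    for (K,Rm,t),uv in zip(Cs,uvs):
        d=Rm.T@np.linalg.inv(K)@[uv[0],uv[1],1];d/=np.linalg.norm(d);P=np.eye(3)-np.outer(d,d)
        A+=P;b+=P@(-Rm.T@t)
    return np.linalg.solve(A,b)
def cen(m):
    v,u=np.nonzero(m);return np.array([u.mean(),v.mean()])
def go(target,yaw=None):
    """units of shift (and turn) from present pose to a pointing-down target; yaw = world angle of tool y"""
    s=get_state();Rt=R.from_rotvec(s['tcp_rot'])
    d=Rt.inv().apply(np.array(target)-s['tool_pos'])/0.4
    y=Rt.apply([0,1,0]);a=np.arctan2(y[1],y[0]);tz=np.degrees(np.arccos(-Rt.apply([0,0,1])[2]))
    out=[d.round(4),'yaw now',np.degrees(a).round(2),'tilt',tz.round(2)]
    if yaw is not None:
        c=np.cos(yaw),np.sin(yaw),0
        T=R.from_matrix(np.column_stack([np.cross(c,[0,0,-1]),c,[0,0,-1]]))
        out+=['turn',((Rt.inv()*T).as_rotvec()/np.radians(30)).round(3)]
    print(*out)
E
python3 - <<'E'
from h import *
for n in("scene","top"):
    C=cam(n)
    for l,z in [("crucible",.118),("tile",.01),("pin",.08),("crank_grip",.144),("crank_eye",.109),("stand",.06),("bottle",.075),("centrifuge",.08),("crank",.11)]:
        for r in cut_out(l,n)[:3]:
            print(n,l,round(r['conf'],2),np.round(r['box']),cen(r['mask']).round(1),r['mask'].sum(),onz(C,cen(r['mask']),z).round(3))
E
```

```text
scene crucible 0.8 [311. 276. 329. 296.] [319.  285.2] 283 [ 0.644 -0.066  0.118]
scene tile 0.7 [366. 156. 417. 192.] [389.7 172.6] 976 [0.294 0.324 0.01 ]
scene tile 0.69 [400. 195. 454. 229.] [426.9 212.2] 1218 [0.477 0.339 0.01 ]
scene pin 0.24 [300. 235. 465. 372.] [390.1 301.3] 11463 [0.728 0.073 0.08 ]
scene crank_grip 0.7 [335. 236. 342. 254.] [340.8 245.2] 154 [0.579 0.019 0.144]
scene crank_eye 0.62 [316. 236. 373. 277.] [343.3 253.8] 752 [0.58  0.027 0.109]
scene stand 0.77 [156. 256. 245. 305.] [201.5 280.8] 2635 [ 0.478 -0.301  0.06 ]
scene bottle 0.61 [329. 191. 352. 237.] [339.9 215.5] 708 [0.439 0.087 0.075]
scene centrifuge 0.91 [305. 236. 466. 370.] [390.2 301.1] 11398 [0.727 0.074 0.08 ]
scene centrifuge 0.52 [207. 345. 218. 369.] [213.4 356.9] 154 [ 0.694 -0.336  0.08 ]
scene crank 0.8 [317. 234. 371. 279.] [344.  254.2] 768 [0.582 0.027 0.11 ]
scene crank 0.35 [250. 338. 263. 358.] [254.5 346.4] 187 [ 0.724 -0.25   0.11 ]
top crucible 0.57 [334. 176. 346. 191.] [342.  182.2] 218 [ 0.65  -0.068  0.118]
top crucible 0.41 [400. 254. 410. 264.] [403.5 259.7] 78 [ 0.4
[... 164 characters left out ...]
1 ]
top tile 0.54 [410. 158. 418. 171.] [412.2 165.1] 83 [ 0.729 -0.261  0.01 ]
top pin 0.52 [451. 270. 466. 278.] [457.8 272.7] 79 [ 0.437 -0.364  0.08 ]
top crank_grip 0.61 [300. 204. 310. 215.] [304.9 209. ] 61 [0.576 0.022 0.144]
top crank_eye 0.89 [285. 180. 320. 237.] [303.9 207.1] 604 [0.587 0.025 0.109]
top stand 0.8 [384. 245. 472. 288.] [427.2 267.8] 1902 [ 0.449 -0.292  0.06 ]
top stand 0.43 [471. 198. 503. 230.] [486.  213.7] 801 [ 0.593 -0.443  0.06 ]
top bottle 0.56 [263. 260. 285. 279.] [275.6 271.5] 348 [0.427 0.091 0.075]
top centrifuge 0.86 [224. 120. 355. 238.] [278.7 174.7] 9743 [0.674 0.092 0.08 ]
top crank 0.67 [290. 179. 320. 236.] [304.  207.2] 606 [0.586 0.025 0.11 ]
```

```bash
python3 - <<'E'
from h import *
K,Rm,t=cam("wrist");s=get_state();Rt=R.from_rotvec(s['tcp_rot'])
print('cam in tool',Rt.inv().apply(-Rm.T@t-s['tool_pos']).round(4),'axis in tool',Rt.inv().apply(Rm.T[:,2]).round(3),K[0,0])
go([.60,0,.30],0);go([.60,0,.30],np.pi)
E
```

```text
cam in tool [ 0.0765 -0.0003 -0.1693] axis in tool [-0.269 -0.001  0.963] 410.5590507369648
[-1.4029 -1.0316 -0.2135] yaw now 69.27 tilt 0.0 turn [-0.    -0.     2.309]
[-1.4029 -1.0316 -0.2135] yaw now 69.27 tilt 0.0 turn [ 0.    -0.    -3.691]
```

Request:
{"op": "play_rows", "data": {"plan": "-0.7 -0.52 -0.2 0 0 1 1;-0.7 -0.52 -0.2 0 0 1 1;-0.7 -0.52 -0.2 0 0 1 1;-0.7 -0.52 -0.2 0 0 1 1;-0.7 -0.52 -0.2 0 0 1 1;-0.7 -0.52 -0.2 0 0 1 1;-0.7 -0.52 -0.2 0 0 1 1"}}

```text
time: 1.88
tool_pos: [0.4111, 0.2891, 0.2956]
tcp_rot: [1.351, 2.835, 0.002]
wrist_force: [0.3, 0.5, -0.7]
finger_gap: 0.0917
grasp_force: 0.0
```

```bash
python3 - <<'E'
from h import *
go([.60,-0.02,.30],0)
E
```

```text
[-0.8976 -0.1199 -0.0107] yaw now 39.05 tilt 0.11 turn [ 0.004 -0.     1.302]
```

Request:
{"op": "play_rows", "data": {"plan": "-0.9 -0.12 -0.01 0 0 1 1;-0.9 -0.12 -0.01 0 0 1 1;-0.9 -0.12 -0.01 0 0 1 1;-0.9 -0.12 -0.01 0 0 1 1;-0.9 -0.12 -0.01 0 0 1 1;-0.9 -0.12 -0.01 0 0 1 1;-0.9 -0.12 -0.01 0 0 1 1"}}

```text
time: 2.75
tool_pos: [0.6014, -0.0197, 0.2976]
tcp_rot: [-2.038, -2.391, 0.001]
wrist_force: [-0.4, 0.2, 0.3]
finger_gap: 0.092
grasp_force: 0.0
```

Request:
{"op": "play_rows", "data": {"plan": "0 0 0 0 0 0.3 1;0 0 0 0 0 0.3 1;0 0 0 0 0 0.3 1"}}

```text
time: 3.12
tool_pos: [0.5999, -0.0169, 0.2985]
tcp_rot: [-2.211, -2.231, -0.0]
wrist_force: [-0.3, -0.4, -0.1]
finger_gap: 0.0916
grasp_force: 0.0
```

```bash
python3 - <<'E'
from h import *
C=cam("wrist");im=capture("wrist");cv2.imwrite("pics/w1.png",im)
for l,z in [("crucible",.118),("crank_grip",.144),("crank_eye",.109),("centrifuge",.08),("bottle",.1)]:
    for r in cut_out(l,"wrist")[:2]:
        print(l,round(r['conf'],2),np.round(r['box']),cen(r['mask']).round(1),r['mask'].sum(),onz(C,cen(r['mask']),z).round(4))
go([.647,-.067,.2],0)
E
```

```text
crucible 0.6 [353. 247. 397. 296.] [371.5 273.4] 1758 [ 0.6491 -0.0722  0.118 ]
crank_grip 0.82 [271. 159. 302. 193.] [288.6 175. ] 738 [0.5765 0.0192 0.144 ]
crank_grip 0.72 [396. 431. 419. 476.] [408.3 452.5] 703 [ 0.6888 -0.2449  0.144 ]
crank_eye 0.98 [218. 119. 393. 218.] [303.8 165.4] 5184 [0.5873 0.0233 0.109 ]
centrifuge 0.55 [215.   0. 552. 296.] [402.5 108.8] 54384 [0.6754 0.0717 0.08  ]
bottle 0.76 [ 71.  52. 181. 117.] [128.2  83.4] 5128 [0.4391 0.0893 0.1   ]
[-0.1232  0.1164  0.2467] yaw now 0.32 tilt 0.01 turn [ 0.    -0.     0.011]
```

View pics/w1.png

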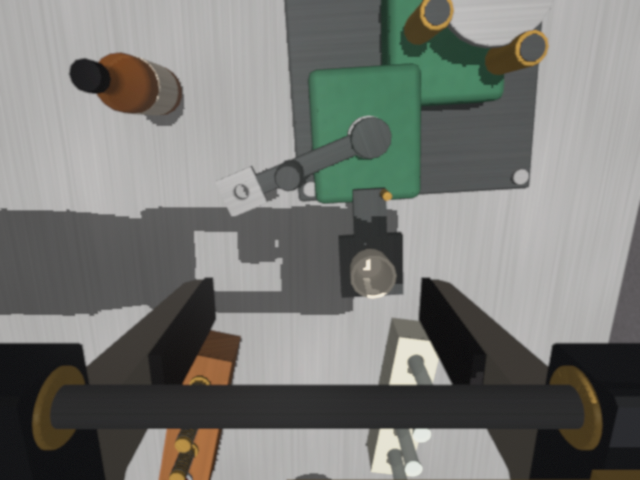

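The wrist view shows the crucible rim at (373,273) on the dark bracket (corners about (340,235)–(403,296)), the eye hole at (241,191), the grip at (289,176), the crank axis cap at (370,138), the stop post at (388,196), and the way in is clear.

```bash
python3 - <<'E'
from h import *
C=cam("wrist")
m=[r for r in cut_out("crucible","wrist")][0]['mask']
cs=max(cv2.findContours(m.astype(np.uint8),0,2)[0],key=len)
print(cv2.minEnclosingCircle(cs),cv2.fitEllipse(cs))
im=cv2.imread("pics/w1.png")
crop=cv2.resize(im[110:310,200:440],None,fx=3,fy=3,interpolation=cv2.INTER_CUBIC);cv2.imwrite("pics/w1c.png",crop)
for n,uv,z in [("eye",(241,191),.114),("post",(388,196),.118),("b1",(339,235),.1),("b2",(403,233),.1),("b3",(403,296),.1),("b4",(341,297),.1),("axis",(370,138),.125),("rim",(373,271),.136)]:
    print(n,onz(C,uv,z).round(4))
E
```

```text
((370.68121337890625, 273.3825378417969), 24.86023712158203) ((371.4987487792969, 273.4490966796875), (44.67426300048828, 48.901676177978516), 156.88885498046875)
eye [5.334e-01 3.000e-04 1.140e-01]
post [ 0.6605 -0.0027  0.118 ]
b1 [ 0.6201 -0.0426  0.1   ]
b2 [ 0.6794 -0.0403  0.1   ]
b3 [ 0.6833 -0.1035  0.1   ]
b4 [ 0.6232 -0.1049  0.1   ]
axis [0.6421 0.046  0.125 ]
rim [ 0.6478 -0.0647  0.136 ]
```

View pics/w1c.png

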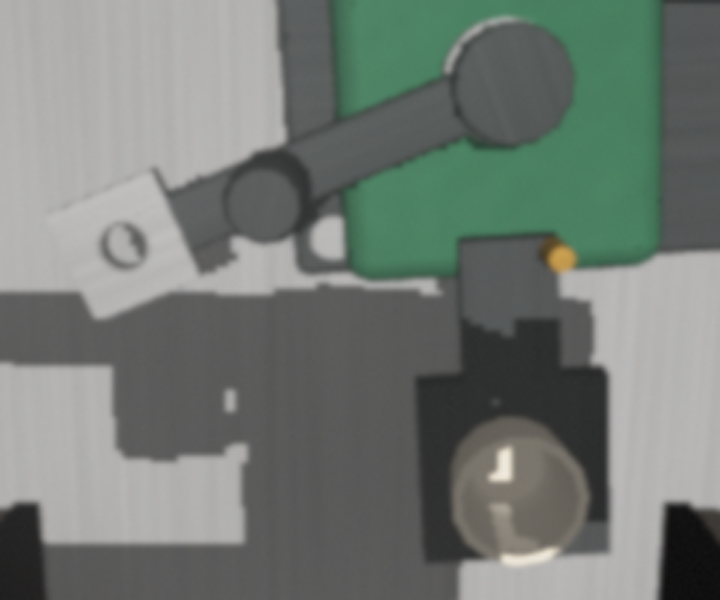

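```bash
python3 - <<'E'
from h import *
go([.6483,-.070,.16],0);go([.6483,-.070,.109],0)
E
```

```text
[-0.1304  0.1196  0.3466] yaw now 0.3 tilt 0.0 turn [ 0.   -0.    0.01]
[-0.1304  0.1196  0.4741] yaw now 0.3 tilt 0.0 turn [ 0.   -0.    0.01]
```

Request:
{"op": "play_rows", "data": {"plan": "-0.13 0.12 0.1 0 0 0.01 1;-0.13 0.12 0.3 0 0 0.01 1;-0.13 0.12 0.3 0 0 0.01 1;-0.13 0.12 0.4 0 0 0.01 1;-0.13 0.12 0.474 0 0 0.01 1;-0.13 0.12 0.474 0 0 0.01 1;-0.13 0.12 0.474 0 0 0.01 1;-0.13 0.12 0.474 0 0 0.01 0.6;-0.13 0.12 0.474 0 0 0.01 0.6"}}

```text
time: 4.6
tool_pos: [0.6491, -0.07, 0.1103]
tcp_rot: [2.221, 2.22, 0.002]
wrist_force: [-0.2, -0.9, 0.3]
finger_gap: 0.0741
grasp_force: 0.0
```

Request:
{"op": "play_rows", "data": {"plan": "0 0 0 0 0 0 0.45;0 0 0 0 0 0 0.38;0 0 0 0 0 0 0.2;0 0 0 0 0 0 0.2;0 0 0 0 0 0 0.2;0 0 0 0 0 0 0.2"}}

```text
time: 5.35
tool_pos: [0.6485, -0.07, 0.109]
tcp_rot: [2.222, 2.221, 0.0]
wrist_force: [0.2, 0.2, 1.0]
finger_gap: 0.0381
grasp_force: 30.0
```

Request:
{"op": "play_rows", "data": {"plan": "0 0 -0.08 0 0 0 0.2;0 0 -0.16 0 0 0 0.2;0 0 -0.25 0 0 0 0.2;0 0 -0.25 0 0 0 0.2"}}

```text
time: 5.85
tool_pos: [0.6501, -0.0702, 0.212]
tcp_rot: [2.219, 2.218, 0.005]
wrist_force: [-0.2, -0.7, -1.4]
finger_gap: 0.0379
grasp_force: 30.0
```

```bash
python3 - <<'E'
from h import *
go([.4735,.341,.209],0)
E
```

```text
[ 1.0277 -0.4422  0.0046] yaw now -0.03 tilt 0.29 turn [ 0.01   0.001 -0.001]
```

Request:
{"op": "play_rows", "data": {"plan": "0.14 -0.06 0 0 0 0 0.2;0.28 -0.12 0 0 0 0 0.2;0.42 -0.18 0 0 0 0 0.2;0.56 -0.24 0 0 0 0 0.2;0.7 -0.3 0 0 0 0 0.2;0.84 -0.36 0 0 0 0 0.2;0.95 -0.41 0 0 0 0 0.2;1 -0.44 0 0 0 0 0.2;1 -0.44 0 0 0 0 0.2;1 -0.44 0 0 0 0 0.2"}}

```text
time: 7.1
tool_pos: [0.4726, 0.3293, 0.2082]
tcp_rot: [2.222, 2.221, -0.002]
wrist_force: [0.1, 0.3, -1.3]
finger_gap: 0.0377
grasp_force: 30.0
```

```bash
python3 - <<'E'
from h import *
C=cam("wrist");im=capture("wrist");cv2.imwrite("pics/w2.png",im)
for l,z in [("tile",.01),("beaker",.08)]:
    for r in cut_out(l,"wrist")[:2]:
        print(l,round(r['conf'],2),np.round(r['box']),cen(r['mask']).round(1),r['mask'].sum(),onz(C,cen(r['mask']),z).round(4))
go([.4735,.341,.0195],0)
E
```

```text
tile 0.85 [250. 127. 378. 255.] [316.5 190.8] 14460 [0.4712 0.3458 0.01  ]
tile 0.7 [267. 255. 367. 368.] [316.4 315.2] 8654 [0.471 0.223 0.01 ]
beaker 0.64 [474. 102. 609. 198.] [544.  147.5] 9603 [0.6325 0.3879 0.08  ]
[0.0299 0.0011 0.473 ] yaw now -0.11 tilt 0.03 turn [-0.001  0.001 -0.004]
```

View pics/w2.png

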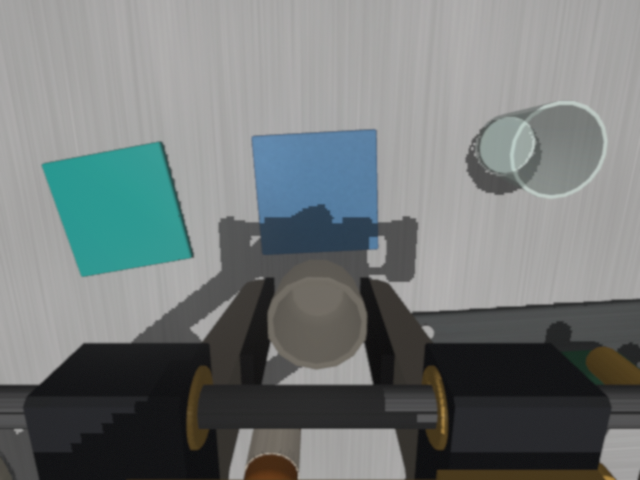

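The crucible hangs upright in the fingers at (318,320); the blue tile is centred at (316,191), the beaker at (545,148) is well clear.

Request:
{"op": "play_rows", "data": {"plan": "0.034 0 0.1 0 0 0 0.2;0.034 0 0.24 0 0 0 0.2;0.034 0 0.36 0 0 0 0.2;0.034 0 0.43 0 0 0 0.2;0.034 0 0.455 0 0 0 0.2;0.034 0 0.47 0 0 0 0.2;0.034 0 0.471 0 0 0 0.2;0.034 0 0.471 0 0 0 0.2"}}

```text
time: 8.25
tool_pos: [0.4733, 0.3442, 0.0216]
tcp_rot: [2.222, 2.221, 0.003]
wrist_force: [-0.7, 0.6, -0.5]
finger_gap: 0.0378
grasp_force: 30.0
```

Request:
{"op": "play_rows", "data": {"plan": "0 0 0.001 0 0 0 0.45;0 0 0.001 0 0 0 0.5;0 0 0.001 0 0 0 0.7;0 0 0 0 0 0 0.9;0 0 0 0 0 0 1;0 0 0 0 0 0 1;0 0 -0.1 0 0 0 1;0 0 -0.25 0 0 0 1;0 0 -0.4 0 0 0 1;0 0 -0.55 0 0 0 1"}}

```text
time: 9.5
tool_pos: [0.4724, 0.3435, 0.2426]
tcp_rot: [2.222, 2.221, 0.0]
wrist_force: [1.2, -0.0, 0.0]
finger_gap: 0.092
grasp_force: 0.0
```

```bash
python3 - <<'E'
from h import *
C=cam("wrist");im=capture("wrist");cv2.imwrite("pics/w3.png",im)
for l,z in [("crucible",.028),("tile",.01)]:
    for r in cut_out(l,"wrist")[:2]:
        print(l,round(r['conf'],2),np.round(r['box']),cen(r['mask']).round(1),r['mask'].sum(),onz(C,cen(r['mask']),z).round(4))
ax=np.array([.643,.046]);
for a in (-157.4,-86.,-90):
    print(a,(ax+.072*np.array([np.cos(np.radians(a)),np.sin(np.radians(a))])).round(4))
go([.5765,.0192,.25],0)
E
```

```text
crucible 0.93 [298. 184. 345. 226.] [317.8 206.2] 1506 [0.4725 0.3429 0.028 ]
tile 0.82 [ 66. 155. 204. 282.] [136.2 216.1] 11948 [0.2907 0.3294 0.01  ]
tile 0.55 [256. 145. 370. 260.] [315.9 199.3] 10574 [0.4707 0.3463 0.01  ]
-157.4 [0.5765 0.0183]
-86.0 [ 0.648  -0.0258]
-90 [ 0.643 -0.026]
[-0.8141  0.2561 -0.0162] yaw now -0.03 tilt 0.39 turn [ 0.011 -0.008 -0.001]
```

The crucible stands on the tile within about 2 mm of its centre; next the crank.

Request:
{"op": "play_rows", "data": {"plan": "-0.15 0.05 0 0 0 0.3 1;-0.3 0.1 0 0 0 0.6 1;-0.45 0.15 0 0 0 0.9 1;-0.6 0.2 0 0 0 1 1;-0.75 0.245 0 0 0 1 1;-0.814 0.256 0 0 0 1 1;-0.814 0.256 0 0 0 1 1;-0.814 0.256 0 0 0 1 1"}}

```text
time: 10.65
tool_pos: [0.5741, 0.0187, 0.2394]
tcp_rot: [-2.72, -1.569, 0.002]
wrist_force: [-0.1, 0.4, 0.6]
finger_gap: 0.0921
grasp_force: 0.0
```

```bash
python3 - <<'E'
from h import *
C=cam("wrist")
im=capture("wrist")
for l,z in [("crank_grip",.144)]:
    for r in cut_out(l,"wrist")[:2]:
        print(l,round(r['conf'],2),np.round(r['box']),cen(r['mask']).round(1),r['mask'].sum(),onz(C,cen(r['mask']),z).round(4))
go([.5765,.0188,.125],np.radians(-30))
E
```

```text
crank_grip 0.88 [302. 215. 339. 261.] [320.3 236.4] 1236 [0.5765 0.0196 0.144 ]
[0.0017 0.0053 0.2876] yaw now -29.96 tilt 0.05 turn [-0.002  0.     0.001]
```

Request:
{"op": "play_rows", "data": {"plan": "0.003 0.005 0.1 0 0 0 1;0.003 0.005 0.2 0 0 0 1;0.003 0.005 0.27 0 0 0 1;0.003 0.005 0.288 0 0 0 1;0.003 0.005 0.288 0 0 0 0.6;0.003 0.005 0.288 0 0 0 0.4;0.003 0.005 0.288 0 0 0 0.34;0.003 0.005 0.288 0 0 0 0.32;0.003 0.005 0.288 0 0 0 0.32;0.003 0.005 0.288 0 0 0 0.32"}}

```text
time: 12.0
tool_pos: [0.5772, 0.0181, 0.1255]
tcp_rot: [2.721, 1.57, 0.0]
wrist_force: [-0.4, -0.1, -0.4]
finger_gap: 0.034
grasp_force: 0.0
```

```bash
python3 - <<'E'
from h import *
ax=np.array([.643,.046]);a0=-157.4
for q in range(8,80,9):
    a=np.radians(a0+q);go(list(ax+.072*np.array([np.cos(a),np.sin(a)]))+[.125])
E
```

```text
[-0.0141  0.0191  0.0011] yaw now -30.04 tilt 0.01
[-0.026   0.0448  0.0011] yaw now -30.04 tilt 0.01
[-0.0337  0.0719  0.0011] yaw now -30.04 tilt 0.01
[-0.0371  0.1     0.0012] yaw now -30.04 tilt 0.01
[-0.0361  0.1282  0.0012] yaw now -30.04 tilt 0.01
[-0.0306  0.1559  0.0012] yaw now -30.04 tilt 0.01
[-0.0209  0.1824  0.0012] yaw now -30.04 tilt 0.01
[-0.0071  0.2071  0.0012] yaw now -30.04 tilt 0.01
```

Request:
{"op": "play_rows", "data": {"plan": "-0.014 0.019 0 0 0 0 0.3;-0.026 0.045 0 0 0 0 0.3;-0.034 0.072 0 0 0 0 0.3;-0.037 0.1 0 0 0 0 0.3;-0.036 0.128 0 0 0 0 0.3;-0.031 0.156 0 0 0 0 0.3;-0.024 0.182 0 0 0 0 0.3;-0.012 0.205 0 0 0 0 0.3;-0.008 0.215 0 0 0 0 0.3;-0.008 0.215 0 0 0 0 0.3"}}

```text
time: 13.25
tool_pos: [0.6503, -0.0274, 0.1253]
tcp_rot: [-2.721, -1.57, 0.0]
wrist_force: [-1.7, 1.2, 0.8]
finger_gap: 0.0278
grasp_force: 1.1
```

Request:
{"op": "play_rows", "data": {"plan": "0.001 0.003 0 0 0 0 0.3;0.002 0.006 0 0 0 0 0.3;0.003 0.009 0 0 0 0 0.3;0.003 0.009 0 0 0 0 0.3"}}

```text
time: 13.75
tool_pos: [0.6509, -0.0271, 0.1251]
tcp_rot: [-2.717, -1.568, 0.006]
wrist_force: [-12.7, 7.5, 6.8]
finger_gap: 0.0277
grasp_force: 7.0
```

Contact force jumped to 15 N: the arm is on its stop. Release and look.

Request:
{"op": "play_rows", "data": {"plan": "0 -0.008 0 0 0 0 0.4;0 -0.008 0 0 0 0 0.5;0 -0.008 0 0 0 0 0.6;0 -0.008 -0.1 0 0 0 0.8;0 -0.008 -0.2 0 0 0 1;0 -0.008 -0.3 0 0 0 1;0 -0.008 -0.4 0 0 0 1;0 -0.008 -0.4 0 0 0 1"}}

```text
time: 14.75
tool_pos: [0.6532, -0.0272, 0.2893]
tcp_rot: [2.718, 1.568, 0.009]
wrist_force: [0.2, -0.3, -0.6]
finger_gap: 0.0917
grasp_force: 0.0
```

```bash
python3 - <<'E'
from h import *
C=cam("wrist");im=capture("wrist");cv2.imwrite("pics/w4.png",im)
for l,z in [("crank_grip",.144),("crank_eye",.109),("crank",.109)]:
    for r in cut_out(l,"wrist")[:2]:
        print(l,round(r['conf'],2),np.round(r['box']),cen(r['mask']).round(1),r['mask'].sum(),onz(C,cen(r['mask']),z).round(4))
print(proj(C,[.651,-.073,.114]))
s=get_state();print(s['tool_pos'],s['joint_positions'].round(2))
E
```

```text
crank_grip 0.72 [294. 204. 319. 244.] [308.7 222.1] 838 [ 0.6481 -0.0238  0.144 ]
crank_eye 0.9 [239. 124. 367. 284.] [299.7 201.7] 5138 [ 0.646  -0.0111  0.109 ]
crank 0.92 [239. 120. 364. 284.] [299.6 201.3] 5151 [ 0.646  -0.0108  0.109 ]
[340.10580761 259.60060948]
[ 0.65032938 -0.02693499  0.28386021] [-0.04  0.34  1.5  -0.    1.31  0.48]
```

View pics/w4.png

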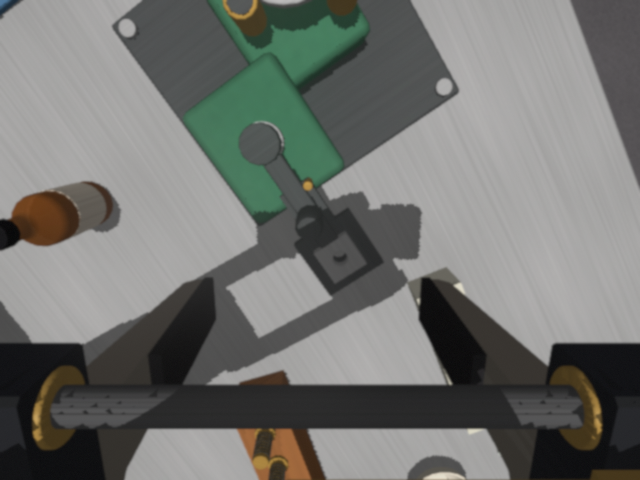

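The crank lies along the bracket, arm beside the post at (308,186), eye over the bracket with its hole at (340,258), but in the gripper's shadow. I'll look again from a better spot on the way to the stand.

Request:
{"op": "play_rows", "data": {"plan": "-0.13 -0.08 0 0 0 -0.3 1;-0.26 -0.16 0 0 0 -0.6 1;-0.26 -0.16 0 0 0 -1 1;-0.26 -0.16 0 0 0 -1 1;-0.26 -0.16 0 0 0 -1 1;-0.26 -0.16 0 0 0 -1 1;-0.26 -0.16 0 0 0 -1 1"}}

```text
time: 15.82
tool_pos: [0.5438, -0.0846, 0.2851]
tcp_rot: [-2.223, -2.22, 0.0]
wrist_force: [0.1, -0.1, 0.6]
finger_gap: 0.092
grasp_force: 0.0
```

```bash
python3 - <<'E'
from h import *
C=cam("wrist");im=capture("wrist");C2=cam("wrist");print(get_state()['tool_pos'])
p=proj(C,[.651,-.073,.114]);print(p)
u,v=p.astype(int)
crop=im[v-50:v+50,u-60:u+60];cv2.imwrite("pics/w5.png",cv2.resize(crop,None,fx=5,fy=5,interpolation=cv2.INTER_CUBIC));print(u-60,v-50)
cv2.imwrite("pics/w5full.png",im)
np.savez("c5.npz",K=C[0],R=C[1],t=C[2])
E
```

```text
[ 0.54375801 -0.08464823  0.28515627]
[445.47887725 201.80572102]
385 151
```

View pics/w5.png

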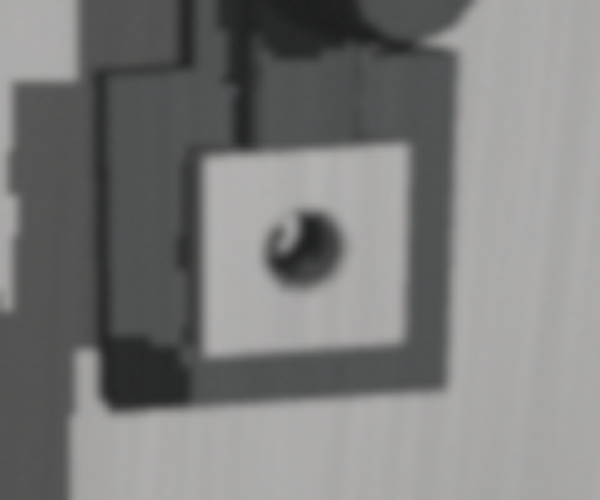

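The eye is square over the bracket, its hole crisp at crop (305,248), i.e. image (445.6,200.2).

```bash
python3 - <<'E'
from h import *
d=np.load("c5.npz");C=(d['K'],d['R'],d['t'])
print(onz(C,(445.6,200.2),.114),onz(C,(445.9,199.5),.114))
for l,z in [("pin",.085),("stand",.06)]:
    for r in cut_out(l,"top")[:3]: print(l,r['conf'],cen(r['mask']))
im=cv2.imread("pics/top0.png");h=cv2.cvtColor(im,cv2.COLOR_BGR2HSV)
m=((h[...,0]<5)|(h[...,0]>174))&(h[...,1]>170)&(h[...,2]>60);m[:,:380]=0;m[:,500:]=0
print(m.sum(),cen(m),onz(cam("top"),cen(m),.09))
go([.44,-.41,.24],0)
E
```

```text
[ 0.6509882 -0.0716338  0.114    ] [ 0.65119045 -0.07103937  0.114     ]
pin 0.52 [457.81012658 272.74683544]
stand 0.8 [427.24079916 267.8002103 ]
stand 0.43 [486.01373283 213.74282147]
33 [459.27272727 272.42424242] [ 0.4375523  -0.36499306  0.09      ]
[-0.8134 -0.2585  0.1132] yaw now -0.04 tilt 0.01 turn [-0.    -0.    -0.001]
```

Request:
{"op": "play_rows", "data": {"plan": "-0.15 -0.05 0 0 0 0 1;-0.3 -0.1 0 0 0 0 1;-0.45 -0.15 0 0 0 0 1;-0.6 -0.2 0.05 0 0 0 1;-0.75 -0.24 0.1 0 0 0 1;-0.81 -0.26 0.1 0 0 0 1;-0.81 -0.26 0.1 0 0 0 1;-0.81 -0.26 0.1 0 0 0 1;-0.81 -0.26 0.1 0 0 0 1"}}

```text
time: 17.1
tool_pos: [0.44, -0.4078, 0.2457]
tcp_rot: [2.22, 2.222, 0.0]
wrist_force: [-0.2, 0.5, 0.3]
finger_gap: 0.0918
grasp_force: 0.0
```

```bash
python3 - <<'E'
from h import *
C=cam("wrist");im=capture("wrist");cv2.imwrite("pics/w6.png",im);s=get_state();print(s['tool_pos'],s['joint_positions'].round(2))
h=cv2.cvtColor(im,cv2.COLOR_BGR2HSV)
m=((h[...,0]<6)|(h[...,0]>172))&(h[...,1]>150)&(h[...,2]>50)
n,lab,st,ce=cv2.connectedComponentsWithStats(m.astype(np.uint8))
for i in range(1,n):
    if st[i,4]>40: print('red',st[i],ce[i])
for r in cut_out("pin","wrist")[:3]+cut_out("borer1","wrist")[:4]: print(round(r['conf'],2),np.round(r['box']),cen(r['mask']).round(1),r['mask'].sum(),onz(C,cen(r['mask']),.085).round(4))
for X in ([.4376,-.365,.105],[.4376,-.365,.06]): print(proj(C,X))
E
```

```text
[ 0.4399903  -0.40779439  0.24577127] [-0.75  0.29  1.66  0.    1.2  -0.75]
red [303 156  23  24 412] [314.0461165  167.72815534]
0.7 [301. 150. 330. 180.] [314.2 164.3] 674 [ 0.4371 -0.3639  0.085 ]
0.77 [326.  24. 356.  68.] [340.4  45. ] 895 [ 0.4565 -0.2768  0.085 ]
0.57 [313.  91. 340. 124.] [326.2 107.5] 682 [ 0.4463 -0.3208  0.085 ]
[314.74745825 168.39459834]
[314.97065785 162.77058233]
```

View pics/w6.png

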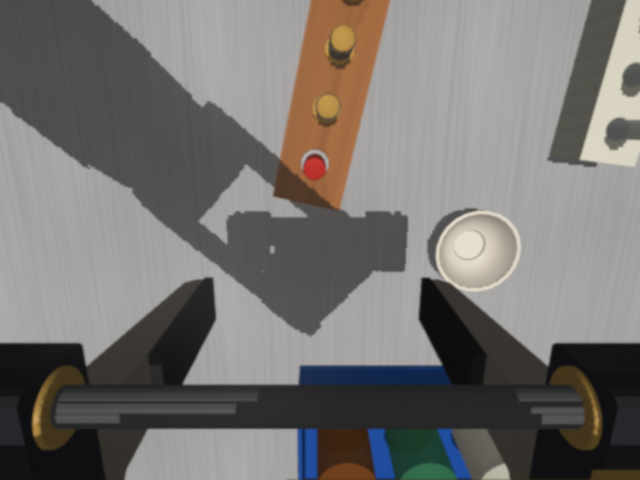

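The red handle's top is at (314,168), with the borers at (327,107) and (342,40); the dish at (478,250) is clear of the fingers.

```bash
python3 - <<'E'
from h import *
C=cam("wrist");print(onz(C,(314.3,167.9),.105))
go([.437,-.3648,.068],0)
E
```

```text
[ 0.43718865 -0.36491572  0.105     ]
[ 0.1083 -0.0074  0.4443] yaw now 0.04 tilt 0.03 turn [0.001 0.001 0.001]
```

Request:
{"op": "play_rows", "data": {"plan": "0.108 -0.007 0.05 0 0 0 1;0.108 -0.007 0.15 0 0 0 1;0.108 -0.007 0.28 0 0 0 0.9;0.108 -0.007 0.38 0 0 0 0.8;0.108 -0.007 0.43 0 0 0 0.6;0.108 -0.007 0.444 0 0 0 0.5;0.108 -0.007 0.444 0 0 0 0.4;0.108 -0.007 0.444 0 0 0 0.3;0.108 -0.007 0.444 0 0 0 0.3"}}

```text
time: 18.38
tool_pos: [0.4371, -0.366, 0.0687]
tcp_rot: [2.221, 2.22, 0.0]
wrist_force: [0.1, 0.3, 0.5]
finger_gap: 0.0282
grasp_force: 0.0
```

Request:
{"op": "play_rows", "data": {"plan": "0 0 0 0 0 0 0.2;0 0 0 0 0 0 0.1;0 0 0 0 0 0 0.05;0 0 0 0 0 0 0.05;0 0 0 0 0 0 0.05"}}

```text
time: 19.0
tool_pos: [0.4369, -0.3659, 0.0683]
tcp_rot: [2.221, 2.22, 0.0]
wrist_force: [0.1, 1.0, 5.9]
finger_gap: 0.0173
grasp_force: 30.0
```

Request:
{"op": "play_rows", "data": {"plan": "0 0 -0.05 0 0 0 0.05;0 0 -0.12 0 0 0 0.05;0 0 -0.25 0 0 0 0.05;0 0 -0.4 0 0 0 0.05;0 0 -0.48 0 0 0 0.05;0 0 -0.48 0 0 0 0.05"}}

```text
time: 19.75
tool_pos: [0.4376, -0.3665, 0.2623]
tcp_rot: [2.219, 2.218, 0.001]
wrist_force: [-0.9, -0.3, -0.3]
finger_gap: 0.0173
grasp_force: 30.0
```

```bash
python3 - <<'E'
from h import *
go([.651,-.0727,.26],0)
E
```

```text
[0.7348 0.5331 0.0053] yaw now -0.03 tilt 0.27 turn [ 0.007  0.006 -0.001]
```

Request:
{"op": "play_rows", "data": {"plan": "0.12 0.08 0 0 0 0 0.05;0.24 0.17 0 0 0 0 0.05;0.36 0.26 0 0 0 0 0.05;0.48 0.35 0 0 0 0 0.05;0.6 0.43 0 0 0 0 0.05;0.7 0.51 0 0 0 0 0.05;0.735 0.533 0 0 0 0 0.05;0.735 0.533 0 0 0 0 0.05;0.735 0.533 0 0 0 0 0.05"}}

```text
time: 20.88
tool_pos: [0.6489, -0.0729, 0.259]
tcp_rot: [-2.222, -2.219, 0.002]
wrist_force: [-0.8, -0.9, -1.4]
finger_gap: 0.0174
grasp_force: 30.0
```

```bash
python3 - <<'E'
from h import *
for n in("wrist","scene"):
    C=cam(n);im=capture(n);s=get_state();T=R.from_rotvec(s['tcp_rot'])
    if n=="wrist": w=im
    tip=s['tool_pos']+[0,.0011,-.0533];print(n,s['tool_pos'].round(4),'tip px',proj(C,tip).round(1),'eye px',proj(C,[.651,-.0716,.114]).round(1),'col',proj(C,tip+[0,0,.045]).round(1))
    u,v=proj(C,[.651,-.0716,.15 if n=="scene" else .14]).astype(int)
    k=50 if n=="scene" else 90;f=600//(2*k)
    c=cv2.resize(im[v-k:v+k,u-k:u+k],(400,400),interpolation=cv2.INTER_CUBIC);print(u-k,v-k,400/(2*k))
    if n=="wrist": A=c
cv2.imwrite("pics/w7.png",np.hstack([A,c]))
go([.651,-.0727,.18],0)
E
```

```text
wrist [ 0.649  -0.0731  0.2594] tip px [318.7 258.8] eye px [320.9 221. ] col [319.  289.7]
231 139 2.2222222222222223
scene [ 0.6491 -0.0731  0.2597] tip px [317.3 264.2] eye px [318.1 289.4] col [317.1 250.9]
267 230 4.0
[0.0011 0.0047 0.1991] yaw now -0.12 tilt 0.03 turn [-0.001  0.001 -0.004]
```

View pics/w7.png

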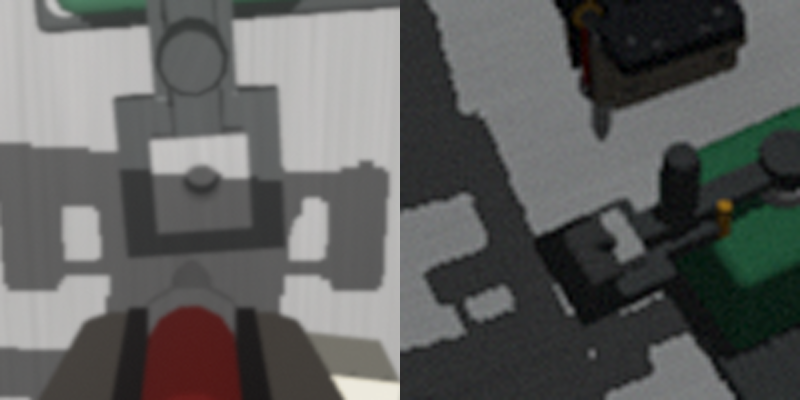

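The wrist crop (left) shows the pin held upright, its tip at about (316.5,258) and the eye hole at (321.7,221); the scene crop (right) shows the pin hanging vertical above the eye with the grip clear. The pin needs about +3.5 mm in x.

Request:
{"op": "play_rows", "data": {"plan": "0.001 0.0085 0.05 0 0 0 0.05;0.001 0.0085 0.12 0 0 0 0.05;0.001 0.0085 0.18 0 0 0 0.05;0.001 0.0085 0.21 0 0 0 0.05;0.001 0.0085 0.22 0 0 0 0.05;0.001 0.0085 0.22 0 0 0 0.05"}}

```text
time: 21.72
tool_pos: [0.6536, -0.0715, 0.1721]
tcp_rot: [2.222, 2.22, 0.001]
wrist_force: [-1.0, -0.4, 0.1]
finger_gap: 0.0172
grasp_force: 30.0
```

```bash
python3 - <<'E'
from h import *
s=get_state();C=cam("wrist");im=capture("wrist");print(s['tool_pos'].round(4),s['wrist_force'].round(1))
tip=s['tool_pos']+[0,.0011,-.0533];print('tip',proj(C,tip),'eye',proj(C,[.6515,-.0716,.114]))
u,v=proj(C,[.6515,-.0716,.114]).astype(int);print(u-50,v-50)
cv2.imwrite("pics/w8.png",cv2.resize(im[v-50:v+50,u-50:u+50],(600,600),interpolation=cv2.INTER_CUBIC))
E
```

```text
[ 0.6536 -0.0715  0.1721] [-1.  -0.4  0.1]
tip [318.37326635 258.36182674] eye [314.66842256 257.77323951]
264 207
```

View pics/w8.png

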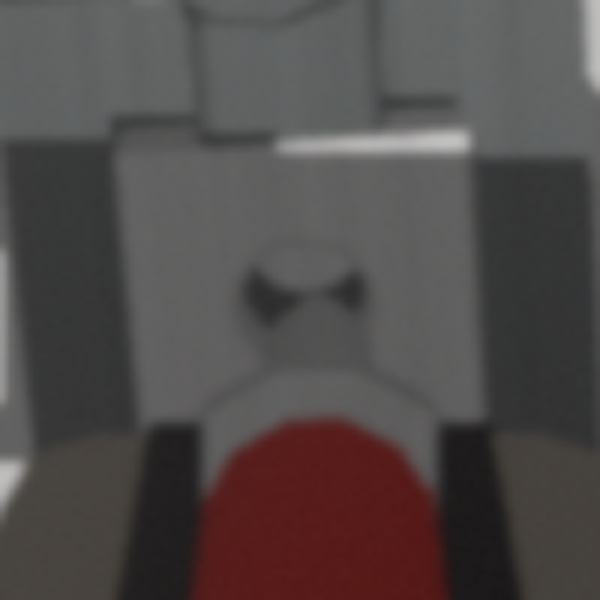

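The pin tip at crop (313,292) sits over the hole (centre about (306,299)); about 0.6 mm in -x and 1 mm in -y remains. Lowering gently while watching forces.

Request:
{"op": "play_rows", "data": {"plan": "-0.002 -0.0015 0.008 0 0 0 0.05;-0.0025 -0.0015 0.02 0 0 0 0.05;-0.0025 -0.0015 0.03 0 0 0 0.05;-0.0025 -0.0015 0.03 0 0 0 0.05"}}

```text
time: 22.28
tool_pos: [0.6525, -0.0723, 0.1593]
tcp_rot: [-2.222, -2.22, 0.001]
wrist_force: [-0.2, 0.0, -0.2]
finger_gap: 0.0171
grasp_force: 30.0
```

Request:
{"op": "play_rows", "data": {"plan": "0 0 0.01 0 0 0 0.05;0 0 0.02 0 0 0 0.05;0 0 0.02 0 0 0 0.05"}}

```text
time: 22.65
tool_pos: [0.6524, -0.0723, 0.1513]
tcp_rot: [-2.222, -2.22, 0.001]
wrist_force: [-0.4, -0.8, -0.4]
finger_gap: 0.0175
grasp_force: 30.0
```

Request:
{"op": "play_rows", "data": {"plan": "0 0 0.01 0 0 0 0.05;0 0 0.02 0 0 0 0.05;0 0 0.03 0 0 0 0.05;0 0 0.03 0 0 0 0.05"}}

```text
time: 23.15
tool_pos: [0.6525, -0.0723, 0.1393]
tcp_rot: [-2.222, -2.22, 0.001]
wrist_force: [0.8, 0.4, -0.4]
finger_gap: 0.0172
grasp_force: 30.0
```

No force at all: it is through both holes. On down to the collar.

Request:
{"op": "play_rows", "data": {"plan": "0 0 0.012 0 0 0 0.05;0 0 0.024 0 0 0 0.05;0 0 0.034 0 0 0 0.05;0 0 0.039 0 0 0 0.05;0 0 0.042 0 0 0 0.05;0 0 0.042 0 0 0 0.05"}}

```text
time: 23.9
tool_pos: [0.6528, -0.0723, 0.123]
tcp_rot: [-2.222, -2.221, 0.0]
wrist_force: [-0.1, 0.5, 0.5]
finger_gap: 0.0168
grasp_force: 30.0
```

Request:
{"op": "play_rows", "data": {"plan": "0 0 0.001 0 0 0 0.05;0 0 0.002 0 0 0 0.05;0 0 0.002 0 0 0 0.05"}}

```text
time: 24.28
tool_pos: [0.6528, -0.0723, 0.1223]
tcp_rot: [2.222, 2.221, 0.0]
wrist_force: [0.0, 0.1, 0.0]
finger_gap: 0.017
grasp_force: 30.0
```

Request:
{"op": "play_rows", "data": {"plan": "0 0 0 0 0 0 0.25;0 0 0 0 0 0 0.35;0 0 0 0 0 0 0.5;0 0 0 0 0 0 0.5;0 0 -0.08 0 0 0 0.5;0 0 -0.2 0 0 0 0.6;0 0 -0.32 0 0 0 0.8;-0.1 0 -0.4 0 0 0 1;-0.15 0 -0.4 0 0 0 1;-0.15 0 -0.4 0 0 0 1"}}

```text
time: 25.52
tool_pos: [0.652, -0.1333, 0.2808]
tcp_rot: [-2.223, -2.218, 0.001]
wrist_force: [0.2, -0.4, 0.2]
finger_gap: 0.0912
grasp_force: 0.0
```

```bash
python3 - <<'E'
from h import *
s=get_state();print(s['tool_pos'],s['wrist_force'].round(1))
C=cam("wrist");im=capture("wrist");cv2.imwrite("pics/w9.png",im)
h=cv2.cvtColor(im,cv2.COLOR_BGR2HSV)
m=((h[...,0]<6)|(h[...,0]>172))&(h[...,1]>150)&(h[...,2]>50)
n,lab,st,ce=cv2.connectedComponentsWithStats(m.astype(np.uint8))
for i in range(1,n):
    if st[i,4]>60: print('red',st[i],ce[i])
b=np.array([.652,-.0722,0]);print('expected top',proj(C,b+[0,0,.159]),'bottom',proj(C,b+[0,0,.118]),'r px',C[0][0,0]*.009/(s['tool_pos'][2]+.169-.159))
for l in("pin","crank_grip"):
    for r in cut_out(l,"wrist")[:2]: print(l,r['conf'],np.round(r['box']),onz(C,cen(r['mask']),.144).round(4))
for n in("top","scene"):
    Cn=cam(n);capture(n)
    for l,z in[("crucible",.028)]:
        for r in cut_out(l,n)[:2]: print(n,l,round(r['conf'],2),np.round(r['box']),onz(Cn,cen(r['mask']),z).round(4))
E
```

```text
[ 0.65202689 -0.13331712  0.28083301] [ 0.2 -0.4  0.2]
red [307 132  23  24 423] [317.86052009 143.6713948 ]
expected top [318.04648021 144.6721986 ] bottom [317.96425842 142.03900256] r px 12.704993521137482
pin 0.59 [303. 129. 332. 158.] [ 0.6517 -0.0706  0.144 ]
crank_grip 0.98 [295.  53. 327.  97.] [ 0.6479 -0.024   0.144 ]
top crucible 0.59 [168. 247. 183. 259.] [0.473  0.3494 0.028 ]
scene crucible 0.73 [423. 196. 436. 214.] [0.4697 0.3489 0.028 ]
```

```bash
python3 - <<'E'
from h import *
C=cam("scene");im=capture("scene");h=cv2.cvtColor(im,cv2.COLOR_BGR2HSV)
m=((h[...,0]<6)|(h[...,0]>172))&(h[...,1]>150)&(h[...,2]>40)
n,lab,st,ce=cv2.connectedComponentsWithStats(m[200:320,280:360].astype(np.uint8))
for i in range(1,n):
    if st[i,4]>10: print('red',st[i]+[280,200,0,0,0],ce[i]+[280,200])
b=np.array([.652,-.0722,0]);
for z in(.118,.1385,.159): print(z,proj(C,b+[0,0,z]).round(1))
E
```

```text
red [315 276   8  16  99] [318.07070707 283.46464646]
0.118 [318.  288.9]
0.1385 [317.9 283.6]
0.159 [317.9 278.2]
```

The scene view puts the red handle's centre at (318.1,283.5), against (317.9,283.6) predicted for a seated, upright pin. I'm handing it in.

```bash
python3 -c "
from station import *
print(sign_off())"
```

```text
the job is handed in; nothing more can be done
None
```

I handed the job in at about 26 s: crucible on the blue tile, crank on its stop, lock pin seated through eye and bracket and let go; I saw no contact with the bystanders, and sign-off returned no verdict.

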